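# Wax the scuff in the teak table

## Task

Take the round wax brush from the upturned tin lid, dip its bristles into the open tin and press them gently onto the wax, however low it is, until they give a little. Then brush along the pale scuff in the table from its far end to its near end, the bristles lightly pressed so that they give a little, never crushed right down. Stand the brush back in the lid, bristles down, and leave the tin, the lid and everything else where they are.

Things in the scene. Friction and masses are not known exactly. Their poses are not given: they have to be found in the camera images.
- brush: Short round wax brush standing on its bristles in the lid; 116 mm tall, 95 g. Origin: centre of the flat bristle end when not pressed; z up the handle. From the bottom: dark stiff bristles (diameter 37 mm), metal ferrule (37 mm wide, 26 to 44 mm up), turned pale wood handle: neck at 53 mm, straight part 28 mm thick from 62 to 90 mm, knob 34 mm wide at 100 mm, top at 116 mm.
- brush_grip (a point): Centre of the straight round part of the brush handle, on its axis, 76 mm above the bristle end: where to grip it, firmly (60 N does no harm). Dragged at right angles to the line on which the fingers close, the round handle can swing between the pads; dragged along that line it cannot.
- brush_tip (a point): Centre of the flat bristle end; moves up with the bristles when they are pressed.
- bristles (a joint): How far the bristles are pressed in along the handle: 0 free, at most 0.012 m. A spring: they start to give at about 1.2 N and give about 1.7 mm per further newton (4 N: 5 mm; about 8 N: fully crushed). Waxy, they slide easily over wood and steel.
- tin: Open round steel tin of hard furniture wax, loose, outer diameter 86 mm, inner 80 mm, height 50 mm, about 280 g. Origin: centre of its underside; z up. A flat disc of hard buff wax fills the bottom; its top lies anywhere from 12 to 30 mm above the underside (tin more or less used up) and must be felt or seen.
- tin_rim (a point): Centre of the tin's mouth, 50 mm above its underside.
- lid: The tin's steel lid lying upside down as a shallow dish, loose, 60 g: outer diameter 92 mm, height 13 mm, inner diameter 86 mm, inner floor 3 mm above its underside. Origin: centre of its underside; z up.
- scuff: Pale worn scuff in the table top, flush with it, 80 mm long and about 24 mm wide. Origin: its middle, at table height; its x axis runs along its length towards its far end (away from the robot, within 30 degrees).
- scuff_far (a point): On the scuff's middle line, 10 mm inside its far end (the end away from the robot), at table height.
- scuff_near (a point): On the scuff's middle line, 10 mm inside its near end (the end towards the robot), at table height.
- remote: Bystander: black remote control, 165 x 46 x 18 mm, lying flat. Origin: centre of its underside; x along its length.
- sander: Bystander: cork sanding block, 112 x 64 x 34 mm. Origin: centre of its underside; x along its length.
- pencil: Bystander: flat green carpenter's pencil, about 172 x 14 x 8 mm. Origin: underside, middle of the painted part; x towards the point.
- knife: Bystander: filling knife with wooden handle, about 180 x 30 x 12 mm. Origin: underside, near its middle; x towards the blade.
- mug: Bystander: blue ceramic mug with a handle, diameter 82 mm, height 92 mm. Origin: centre of its underside.
- filler: Bystander: small closed can, diameter 64 mm, height 40 mm. Origin: centre of its underside.
- books: Bystander: two paperbacks in a stack, 205 x 135 x 52 mm. Origin: centre of the underside.
Mind the look-alikes: they are no part of the job. Of the things that look like the lid, the smallest one is meant.

How it is judged:
On the way, in this order (a step that is already met when the one before it is completed fails the run):
1. the bristles are inside the tin and pressed down onto the wax (z of brush_tip in the frame of tin between 0.004 and 0.035 m and horizontal distance between brush_tip and tin_rim below 0.028 m and contact force between brush and tin above 0.8 N and value of joint bristles above 0.0005 m), for 0.15 s.
2. the bristles are pressed on the table at the far end of the scuff (horizontal distance between brush_tip and scuff_far below 0.014 m and height (world z) of brush_tip below 0.004 m and value of joint bristles above 0.0004 m), for 0.1 s.
3. the bristles are pressed on the table at the middle of the scuff (horizontal distance between brush_tip and scuff below 0.014 m and height (world z) of brush_tip below 0.004 m and value of joint bristles above 0.0004 m), for 0.1 s.
4. the bristles are pressed on the table at the near end of the scuff (horizontal distance between brush_tip and scuff_near below 0.014 m and height (world z) of brush_tip below 0.004 m and value of joint bristles above 0.0004 m), for 0.1 s.
At the end, for the whole second after the job is handed in: The brush stands upright (within 8 degrees), bristles down on the floor of the upturned lid (bristle end within 28 mm of the lid's centre and no more than 8 mm above its underside), at rest and released; tin and lid lie flat and within 30 mm of where they began (horizontal distance between brush_tip and lid below 0.028 m and z of brush_tip in the frame of lid below 0.008 m and angle between brush's own z axis and vertical below 0.15 rad and contact force between brush and lid above 0.3 N and linear speed of brush below 0.02 m/s and angle between each of tin, lid's own z axis and vertical below 0.1 rad and distance of each of tin, lid from where it was at the start of the episode below 0.03 m); the robot touches nothing.
It fails at once if the brush is rammed into the tin or its wax (over 20 N) (contact force between brush and tin above 20 N).
It fails at once if the bristles are crushed right down into the ferrule (over 11.5 mm, about 8 N) (value of joint bristles above 0.0115 m).
It fails at once if a bystander is shifted by more than 30 mm (distance of any of remote, sander, pencil, knife, mug, filler, books from where it was at the start of the episode above 0.03 m).
It also fails if it takes over 61 s, if anything falls off the work surface, if the arm or the gripper's body presses on something with over 40 N, if the wrist force passes 120 N, or if a joint passes its speed limit or range.

## Robot

A 7-joint arm with a two-finger parallel gripper is mounted at the origin on the work surface. World frame = base frame: x ahead of the robot, y to its left, z up, the work surface at z = 0. Lengths are in m, angles in rad, forces in N, time in s.
With the tool pointing down it reaches from about 0.35 to 0.9 m from the base axis. Payload 8.1 kg.
Tool frame: the origin (TCP) lies at the centre of the arm's flange, where the gripper is bolted on; the fingertips stand 173 mm ahead of it and the grasp point (between the pads) lies 155 mm ahead of it (manip.finger_overhang is the distance from the TCP to the fingertips, in m); z points along the fingers, y is the line along which they close (so a half turn about z gives the same grasp; the last joint's range is limited). The gripper opens to 85 mm and grips with 20 to 120 N. Pads are 22 mm wide; open, the fingers measure 114 mm over their backs; the gripper's body (76 mm by 85 mm) begins 54 mm behind the grasp point. The pads swing forward as they close: fully open they stand 13 mm farther back than shut.
Start: joints at [-1.375, 0.434, 0.025, 1.573, -0.012, 1.134, -0.075], TCP at [0.184, 0.597, 0.405] pointing down, gripper open.
Joint ranges: [-2.62, 2.62], [-0.44, 2.09], [-1.27, 1.32], [0.08, 2.57], [-1.32, 4.46], [0.12, 2], [-2.74, 2.74]. Speed limits (rad/s): [2.22, 2.22, 3.01, 3.01, 3.14, 3.14, 3.14].

## Interface

Orientations are given as a unit quaternion [x, y, z, w].
In Python, from station import manip, optics gives the robot as it stands.
- The arm moves only by the tool drive_tool, never from a script. Its argument "increments" is a list that holds one entry, the list of rows, each a list of 7 numbers: the shift along the tool's x, y, z in cm, then the turn, a rotation vector about the tool's x, y, z in rad, then the closure, from -1 (fully open) to 1 (shut), so that 0 is half open. In form: [[[tx, ty, tz, rx, ry, rz, gripper], ...]]. A call has 1 to 12 rows; each row shifts and turns the commanded pose from where the row before left it, along the tool's axes as they then stand; what a row does not reach is not made up. A row lasts 1/12 s, in which the tool goes at most 41.7 mm and 7.16 degrees, less where a joint would pass 70% of its speed; a pose out of reach is approached as far as the arm can. A call with a gripper value outside its range is refused whole. The fingers move at their own pace and stop on an object; the grip force is fixed at half the most. Time passes only in rows, so rows that do not move let the fingers close. It gives the time, the measured TCP pose, the force, the opening and the grip force at its end, in the units of the state.
- manip.sense(): the state, without advancing time (a new reading comes with each control period).
- optics.get_image(name): name is "side" or "top"; returns (picture, depth): 480x640x3 uint8, blue, green, red; 480x640 float32, m along the optical axis (not along the pixel's ray), 0 where there is no reading.
- optics.camera_model(name): a dict with "fx", "fy", "cx", "cy" (pixels), "D" ([k1, k2, p1, p2, k3] as OpenCV has them; the pictures are not rectified), "rvec" (rotation vector, rad) and "tvec" (3), from world to camera coordinates, as OpenCV has them. Camera axes: x right, y down, z forward; pixel columns grow to the right and rows downward; lengths in m; the calibration is good to about 2 mm. A picture is of the moment at which its call begins. camera_model takes no time and is no camera call.
- manip.hand_in(): hands the job in; it is judged then, once.
The state is a dict: "clock": time; "joint_pos": joint angles; "qvel": joint speeds; "tau": joint torques, N m; "ee_pos": TCP position; "tcp_rot": TCP orientation; "force": force on the tool from outside, world axes, zero at the start; "moment": the same for the moment, N m; "grip_width": finger opening in m; "grasp_force": force on a finger pad.
Only numpy, scipy, OpenCV 4.12 (cv2) and the standard library are available. Lean on these libraries where they do the work, as an engineer would, in place of code of your own. Each camera call takes 0.05 s, during which the arm holds its last target. There are 200 camera calls.

## Working session

There is one attempt and no reset: what is moved stays moved. The work goes in short steps, Python scripts to look and compute and a tool call to move; the robot and the scene stay as the last step left them, time stands still between calls to the robot, and variables do not carry over. Pictures are saved under pics/ and viewed, at most 10 in all, crops included, and the job is handed in when it is done.

Besides the shell and the picture viewer there is one more tool, called after "Request:" by a JSON object that holds its "method" and its "body". drive_tool: Moves the arm, as the interface text tells. Its arguments: {"type":"object","properties":{"increments":{"type":"array"}},"required":["increments"]}

```bash
mkdir -p pics; ls; python3 - <<'E'
from station import manip, optics
import cv2,numpy as np
for n in("top","side"):
    p,d=optics.get_image(n);cv2.imwrite(f"pics/{n}0.png",p);np.save(f"pics/{n}0.npy",d);print(n,optics.camera_model(n))
print(manip.sense(),manip.finger_overhang)
E
```

```text
pics
top {'fx': 496.72331396352683, 'fy': 496.72331396352683, 'cx': 317.3418186674234, 'cy': 240.5760002571767, 'D': array([-0.12997848,  0.        ,  0.        ,  0.        ,  0.        ]), 'rvec': array([ 2.11351814, -2.14519189,  0.17639557]), 'tvec': array([0.0285614 , 0.59311331, 0.94305105])}
side {'fx': 543.0597387871996, 'fy': 543.0597387871996, 'cx': 317.146529430342, 'cy': 238.2087263480833, 'D': array([0.03822072, 0.        , 0.        , 0.        , 0.        ]), 'rvec': array([ 1.95315343, -0.77220211,  0.42122409]), 'tvec': array([-0.41436305,  0.28681089,  0.80065682])}
{'clock': 0.1, 'joint_pos': array([-1.37458238,  0.43512558,  0.02494723,  1.57396273, -0.01161122,
        1.1339863 , -0.07508617]), 'qvel': array([ 0.00066567, -0.00233859, -0.00063173, -0.00264252, -0.00041814,
        0.00077987, -0.00213411]), 'tau': array([ 3.17329403e-03, -6.71759677e+01,  1.02847785e+00, -3.16904497e+01,
        1.58616132e-02,  7.23688980e-03, -2.74435843e-05]), 'ee_pos': array([0.18394766, 0.59711449, 0.40403797]), 'tcp_rot': array([ 1.48869482e-01,  9.88856628e-01, -6.66730745e-04, -4.93568847e-05]), 'force': array([ 1.04655914, -0.16981758,  1.09658953]), 'moment': array([-0.00273933, -0.00400702, -0.01230528]), 'grasp_force': 0.0, 'grip_width': 0.08531669683501132} 0.1734
```

View pics/top0.png

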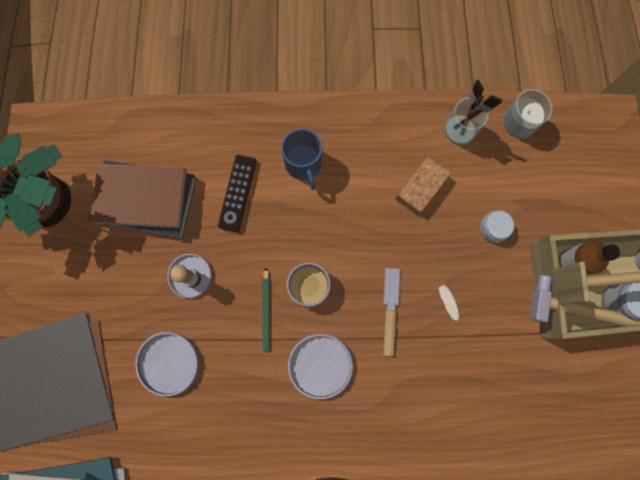

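View pics/side0.png

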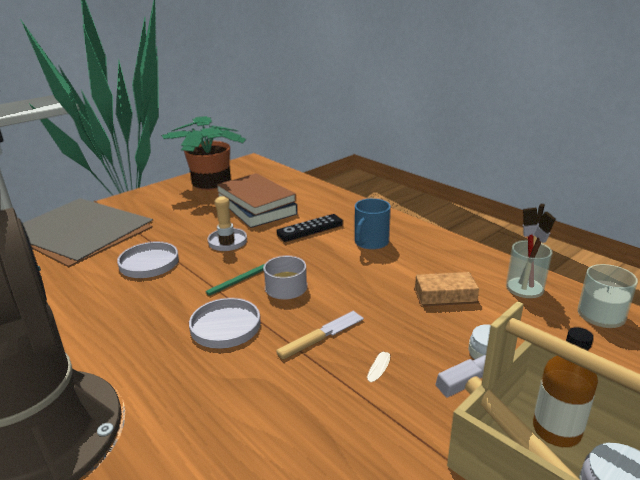

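The top view shows the brush in the small lid at about (188,276), the tin at (308,285), the scuff from (441,287) to (458,318), and decoy lids at (167,364) and (321,366). The side view shows the same layout: brush (223,225), tin (286,278), scuff (379,367).

```bash
cat > h.py <<'E'
import cv2,numpy as np
from station import manip,optics
def cam(n):
    m=optics.camera_model(n);K=np.array([[m['fx'],0,m['cx']],[0,m['fy'],m['cy']],[0,0,1.]])
    R=cv2.Rodrigues(m['rvec'])[0];return K,m['D'],R,m['tvec'],m['rvec']
def ray(n,uv,z):
    K,D,R,t,_=cam(n);p=cv2.undistortPoints(np.array(uv,float).reshape(-1,1,2),K,D).reshape(-1,2)
    d=np.c_[p,np.ones(len(p))]@R;c=-R.T@t;return c+d*((z-c[2])/d[:,2])[:,None]
def proj(n,P):
    K,D,R,t,rv=cam(n);return cv2.projectPoints(np.array(P,float).reshape(-1,1,3),rv,t,K,D)[0].reshape(-1,2)
def cloud(n,d):
    K,D,R,t,_=cam(n);v,u=np.mgrid[:480,:640];p=cv2.undistortPoints(np.stack([u,v],-1).reshape(-1,1,2).astype(float),K,D).reshape(-1,2)
    X=np.c_[p,np.ones(len(p))]*d.reshape(-1,1);return ((X-t)@R).reshape(480,640,3)
E
python3 - <<'E'
from h import *
from scipy.optimize import least_squares
def circ(P):
    f=lambda q:np.hypot(P[:,0]-q[0],P[:,1]-q[1])-q[2]
    return least_squares(f,[*P[:,:2].mean(0),.04],loss='soft_l1',f_scale=.001).x
for n in("top","side"):
    img=cv2.imread(f"pics/{n}0.png");d=np.load(f"pics/{n}0.npy");W=cloud(n,d);hsv=cv2.cvtColor(img,cv2.COLOR_BGR2HSV)
    sc={'top':(449,302),'side':(379,367)}[n];tn={'top':(308,285),'side':(286,278)}[n];ld={'top':(188,276),'side':(226,236)}[n];
    print(n,'table z',np.median(W[...,2][200:400,150:350]))
    # scuff
    m=((hsv[...,1]<110)&(hsv[...,2]>150)).astype(np.uint8);_,L,st,_=cv2.connectedComponentsWithStats(m)
    k=L[sc[1],sc[0]];print('scuff px',st[k]);v,u=np.where(L==k);P=ray(n,np.c_[u,v],0)[:,:2];c=P.mean(0)
    e=np.linalg.svd(P-c,full_matrices=False)[2][0];e*=np.sign(e[0]);s=(P-c)@e;print('scuff c',c+e*(s.max()+s.min())/2,'len',np.ptp(s),'dir',e)
    # grey steel
    g=((hsv[...,1]<90)&(hsv[...,2]>60)&(hsv[...,2]<230))
    for nm,(cx,cy),z in(('tin',tn,.05),('lid',ld,.013)):
        w=np.zeros_like(g);w[cy-50:cy+50,cx-40:cx+40]=1
        mm=(g&w).astype(np.uint8)
        if nm=='tin': mm&=((np.abs(W[...,2]-.05)<.006)).astype(np.uint8)
        _,L,st,_=cv2.connectedComponentsWithStats(mm);k=1+np.argmax(st[1:,4]);hull=cv2.convexHull(np.argwhere(L==k)[:,::-1].astype(np.int32))[:,0]
        print(nm,st[k],'circle',circ(ray(n,hull,z)))
    z=W[...,2];b=(z>.09)&(z<.13);w=np.zeros_like(b);w[ld[1]-60:ld[1]+60,ld[0]-45:ld[0]+45]=1
    if n=='top': w[:, :165]=0
    q=W[b&w];print('brush knob',q.mean(0),q.min(0),q.max(0))
    if n=='top':
        wx=(hsv[...,0]>15)&(hsv[...,0]<32)&(hsv[...,1]>70);w=np.zeros_like(wx);w[270:305,290:330]=1;q=W[wx&w];print('wax z',np.percentile(q[:,2],[10,50,90]))
s=manip.sense();print(proj('top',s['ee_pos']),proj('top',[[0,0,0],[.6,0,0]]))
E
```

```text
top table z 0.0006515790658713915
scuff px [438 285  21  36 382]
scuff c [ 0.46773997 -0.2519144 ] len 0.07828141258279911 dir [0.92590512 0.37775614]
tin [287 263  43  43 216] circle [0.50714635 0.03908116 0.04263349]
lid [ 167  253   45   46 1283] circle [0.53098174 0.28778257 0.04744682]
brush knob [0.5241435  0.28012247 0.11389609] [0.50851662 0.266545   0.09997798] [0.54173868 0.29818717 0.12099718]
wax z [0.01113093 0.01346728 0.01612977]
side table z 0.0007717662667913517
scuff px [367 351  23  31 417]
scuff c [ 0.46871016 -0.25208825] len 0.0780088290243672 dir [0.92732459 0.37425808]
tin [264 256  42  25 295] circle [0.50507211 0.03399535 0.04572311]
lid [217 186  49  41 731] circle [1.09831813 0.30005685 0.48886164]
brush knob [0.52089588 0.27407879 0.10731363] [0.50656027 0.26204544 0.09017255] [0.5407073  0.29415569 0.11995805]
[[-88.50370721 489.63887384]] [[331.61041612 536.88129143]
 [326.84551887 241.49629534]]
```

Request:
{"method": "drive_tool", "body": {"increments": [[[0,0,0,0,0,0.111,-1],[0,0,0,0,0,0.111,-1],[0,0,0,0,0,0.111,-1],[0,0,0,0,0,0.111,-1],[0,0,0,0,0,0.111,-1],[0,0,0,0,0,0.111,-1],[0,0,0,0,0,0.111,-1],[0,0,0,0,0,0.111,-1],[-1.5,0.7,0,0,0,0,-1],[-3,1.4,0,0,0,0,-1],[-3,1.4,0,0,0,0,-1],[-3,1.4,0,0,0,0,-1]]]}}

```text
clock: 1.1
ee_pos: [0.2699, 0.5167, 0.4043]
tcp_rot: [0.558, 0.83, -0.0, 0.0]
force: [0.8, 0.0, 0.3]
grip_width: 0.0853
grasp_force: 0.0
```

Request:
{"method": "drive_tool", "body": {"increments": [[[-3,1.4,0,0,0,0,-1],[-3,1.4,0,0,0,0,-1],[-3,1.4,0,0,0,0,-1],[-3,1.4,0,0,0,0,-1],[-3,1.4,0,0,0,0,-1],[-3,1.4,0,0,0,0,-1],[-3,1.4,0,0,0,0,-1],[-3,1.4,0,0,0,0,-1],[-3,1.4,0,0,0,0,-1],[-3,1.4,0,0,0,0,-1],[-1.6,0.7,0,0,0,0,-1],[0,0,0,0,0,0,-1]]]}}

```text
clock: 2.1
ee_pos: [0.5266, 0.2748, 0.4047]
tcp_rot: [0.561, 0.828, -0.001, 0.001]
force: [-0.1, 0.6, 0.4]
grip_width: 0.0852
grasp_force: 0.0
```

```bash
cat >> h.py <<'E'
def go(tgt,yaw=22.1):
    """print needed tool-frame correction (cm, rad) to TCP target, tool down with tool y at yaw"""
    from scipy.spatial.transform import Rotation as Ro
    s=manip.sense();R=Ro.from_quat(s['tcp_rot']);a=np.radians(yaw);y=np.array([np.cos(a),np.sin(a),0]);z=np.array([0,0,-1.]);T=Ro.from_matrix(np.c_[np.cross(y,z),y,z])
    print('t',s['clock'],'pos',s['ee_pos'].round(4),'d_cm',(R.inv().apply(np.array(tgt)-s['ee_pos'])*100).round(2),'rot',(R.inv()*T).as_rotvec().round(4),'F',s['force'].round(2),'w',s['grip_width'].round(4),s['grasp_force'])
E
python3 -c "
from h import *
go([.524,.281,.234])"
```

```text
Traceback (most recent call last):
  File "h.py", line 18, in go
    print('t',s['clock'],'pos',s['ee_pos'].round(4),'d_cm',(R.inv().apply(np.array(tgt)-s['ee_pos'])*100).round(2),'rot',(R.inv()*T).as_rotvec().round(4),'F',s['force'].round(2),'w',s['grip_width'].round(4),s['grasp_force'])
                                                                                                                                                                                      ^^^^^^^^^^^^^^^^^^^^^
AttributeError: 'float' object has no attribute 'round'
```

```bash
sed -i "s/s\['grip_width'\].round(4)/s['grip_width']/" h.py
python3 -c "
from h import *
go([.5243,.281,.234])
img=cv2.imread('pics/side0.png');c=cv2.resize(img[180:260,180:280],(800,640))[:600]
cv2.imwrite('pics/c1.png',c)
print(proj('side',[[.5243,.281,.119],[.5243,.281,.079],[.531,.288,.013],[.5243,.281,.003]]),proj('top',[[.5243,.281,.119],[.5243,.281,.103]]))"
```

```text
t 2.1 pos [0.5266 0.2748 0.4047] d_cm [7.100e-01 1.000e-02 1.707e+01] rot [ 0.0005  0.003  -0.0069] F [-0.14  0.61  0.4 ] w 0.08515002597314106 0.0
[[220.80108671 197.63086591]
 [222.76940595 213.49194275]
 [226.58347125 236.64313103]
 [226.33000095 242.30793553]] [[177.57659429 273.04024025]
 [179.954107   273.93723106]]
```

View pics/c1.png

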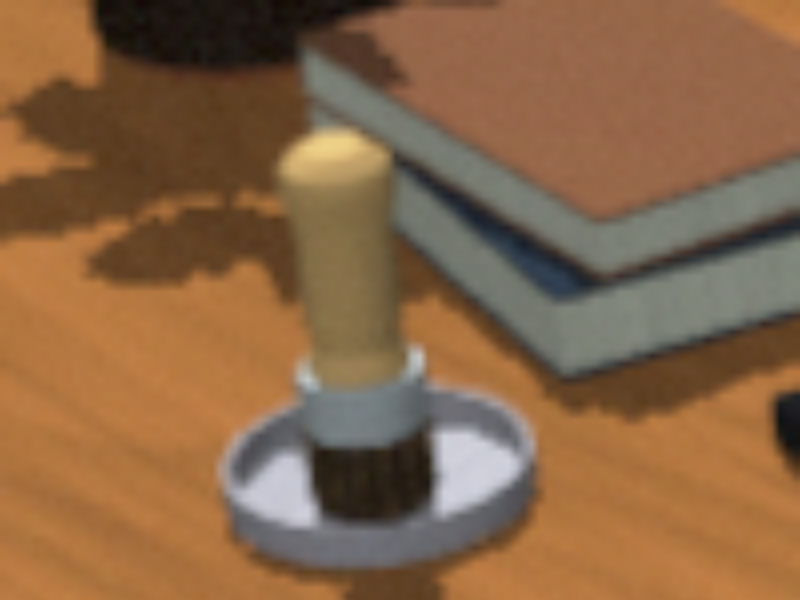

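The crop shows the handle axis at about (223.5,211) in the full picture and the lid rim centre at about (227,237). Both are within 1 px of my estimates.

Request:
{"method": "drive_tool", "body": {"increments": [[[0.7,0,0,0,0,-0.007,-1],[0,0,1.5,0,0,0,-1],[0,0,2,0,0,0,-1],[0,0,2,0,0,0,-1],[0,0,2,0,0,0,-1],[0,0,2,0,0,0,-1],[0,0,2,0,0,0,-1],[0,0,2,0,0,0,-1],[0,0,1.5,0,0,0,-1],[0,0,1.2,0,0,0,-1],[0,0,0.8,0,0,0,-1],[0,0,0,0,0,0,-1]]]}}

```text
clock: 3.1
ee_pos: [0.5197, 0.2874, 0.2332]
tcp_rot: [0.555, 0.832, -0.001, -0.001]
force: [-0.9, -0.2, -0.8]
grip_width: 0.0853
grasp_force: 0.0
```

```bash
python3 -c "
from h import *
go([.5243,.281,.234])
p,d=optics.get_image('side');cv2.imwrite('pics/s2.png',p);cv2.imwrite('pics/c2.png',cv2.resize(p[130:270,140:320],(771,600)))"
```

```text
t 3.1 pos [0.5197 0.2874 0.2332] d_cm [-0.77  0.18 -0.08] rot [-0.0025 -0.      0.0072] F [-0.91 -0.21 -0.83] w 0.08526140789446879 0.0
```

View pics/c2.png

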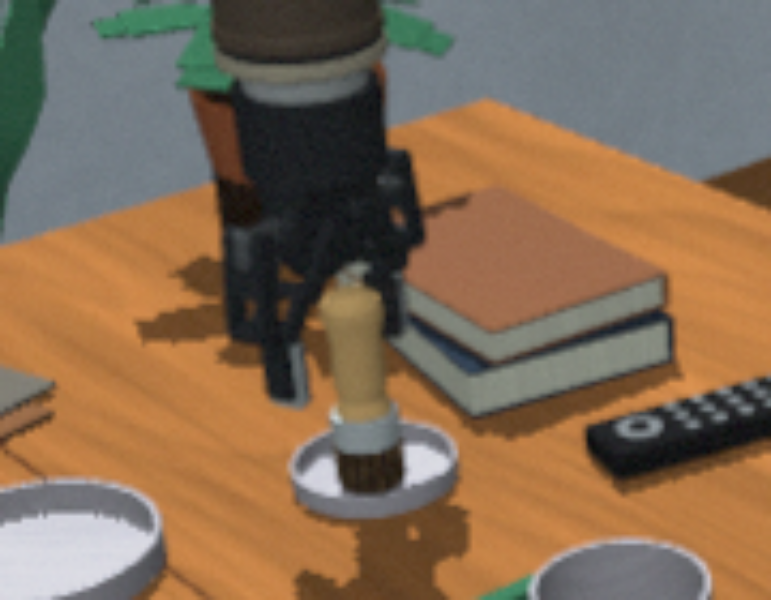

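The fingers straddle the brush, offset a few mm; the earlier reading lagged the command. I'll undo the shift and re-check.

Request:
{"method": "drive_tool", "body": {"increments": [[[-0.7,0.15,0,0,0,0.007,-1],[0,0,0,0,0,0,-1],[0,0,0,0,0,0,-1],[0,0,0,0,0,0,-1]]]}}

```text
clock: 3.48
ee_pos: [0.5252, 0.2808, 0.2354]
tcp_rot: [0.559, 0.829, 0.001, 0.0]
force: [-0.4, -0.3, 0.1]
grip_width: 0.0858
grasp_force: 0.0
```

```bash
python3 -c "
from h import *
go([.5243,.281,.234])"
```

```text
t 3.4833 pos [0.5252 0.2808 0.2354] d_cm [ 0.05 -0.08  0.14] rot [ 0.0012 -0.0003 -0.0023] F [-0.37 -0.27  0.12] w 0.08575351795697991 0.0
```

Request:
{"method": "drive_tool", "body": {"increments": [[[0,0,0.1,0,0,0,-0.5],[0,0,0,0,0,0,0],[0,0,0,0,0,0,0.2],[0,0,0,0,0,0,0.4],[0,0,0,0,0,0,0.7],[0,0,0,0,0,0,1],[0,0,0,0,0,0,1],[0,0,0,0,0,0,1],[0,0,0,0,0,0,1],[0,0,0,0,0,0,1]]]}}

```text
clock: 4.32
ee_pos: [0.5249, 0.281, 0.2338]
tcp_rot: [0.559, 0.829, 0.0, 0.0]
force: [0.8, 0.6, 1.3]
grip_width: 0.0287
grasp_force: 57.5
```

```bash
python3 -c "
from h import *
go([.5243,.281,.234])
p,d=optics.get_image('side');cv2.imwrite('pics/c3.png',cv2.resize(p[130:270,140:320],(771,600)))"
```

```text
t 4.3167 pos [0.5249 0.281  0.2338] d_cm [ 0.02 -0.06 -0.02] rot [ 0.0002 -0.0001 -0.0018] F [0.83 0.57 1.26] w 0.02869325121557236 57.54840309382416
```

View pics/c3.png

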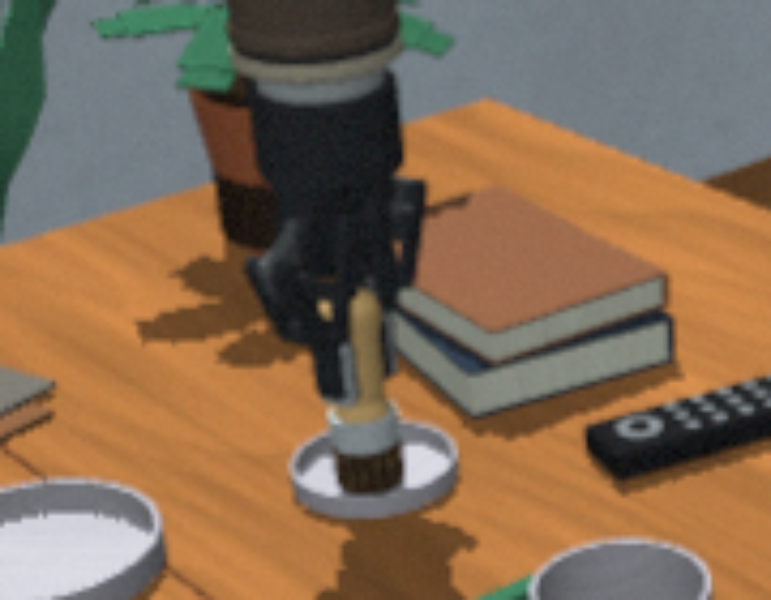

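Gripped upright: 28.7 mm opening, 57 N. Lift and carry it over the tin.

Request:
{"method": "drive_tool", "body": {"increments": [[[0,0,-0.5,0,0,0,1],[0,0,-1,0,0,0,1],[0,0,-1.5,0,0,0,1],[0,0,-1.5,0,0,0,1],[0,0,-1.5,0,0,0,1],[0,0,-1.5,0,0,0,1],[0,0,-1.5,0,0,0,1],[0,0,-0.5,0,0,0,1],[-0.5,-0.3,0,0,0,0,1],[-1,-0.5,0,0,0,0,1],[-1.5,-0.7,0,0,0,0,1],[-2,-1,0,0,0,0,1]]]}}

```text
clock: 5.37
ee_pos: [0.5198, 0.2243, 0.3277]
tcp_rot: [0.559, 0.829, -0.001, -0.0]
force: [2.1, 0.1, -0.8]
grip_width: 0.0285
grasp_force: 57.7
```

Request:
{"method": "drive_tool", "body": {"increments": [[[-2.5,-1.2,0,0,0,0,1],[-2.5,-1.2,0,0,0,0,1],[-2.5,-1.2,0,0,0,0,1],[-2.5,-1.2,0,0,0,0,1],[-2.5,-1.3,0,0,0,0,1],[-2,-1,0,0,0,0,1],[-1.3,-0.7,0,0,0,0,1],[-0.7,-0.4,0,0,0,0,1],[-0.3,-0.1,0,0,0,0,1],[0,0,0,0,0,0,1],[0,0,0,0,0,0,1],[0,0,0,0,0,0,1]]]}}

```text
clock: 6.37
ee_pos: [0.5064, 0.0394, 0.3285]
tcp_rot: [0.559, 0.829, 0.0, -0.0]
force: [0.2, 0.8, -0.3]
grip_width: 0.0286
grasp_force: 57.6
```

```bash
python3 -c "
from h import *
go([.507,.039,.33])
p,d=optics.get_image('side');cv2.imwrite('pics/c4.png',cv2.resize(p[130:310,180:380],(666,600)))
img,d=optics.get_image('top');W=cloud('top',d)
hsv=cv2.cvtColor(img,cv2.COLOR_BGR2HSV);m=((hsv[...,1]<90)&(hsv[...,2]>60)&(hsv[...,2]<230)).astype(np.uint8)
m[:, :140]=0;m[:,240:]=0;m[:235]=0;m[325:]=0
_,L,st,_=cv2.connectedComponentsWithStats(m);k=1+np.argmax(st[1:,4]);h=cv2.convexHull(np.argwhere(L==k)[:,::-1].astype(np.int32));c,r=cv2.minEnclosingCircle(h.astype(np.float32));print('lid',st[k],c,r,ray('top',[c],.013))"
```

```text
t 6.3667 pos [0.5064 0.0394 0.3285] d_cm [-0.06  0.04 -0.15] rot [-0.0001 -0.0004 -0.0002] F [ 0.16  0.78 -0.34] w 0.02860286100254159 57.64700083527714
lid [ 167  253   45   46 1619] (188.9243927001953, 275.42388916015625) 22.76480484008789 [[0.53071496 0.28765881 0.013     ]]
```

View pics/c4.png

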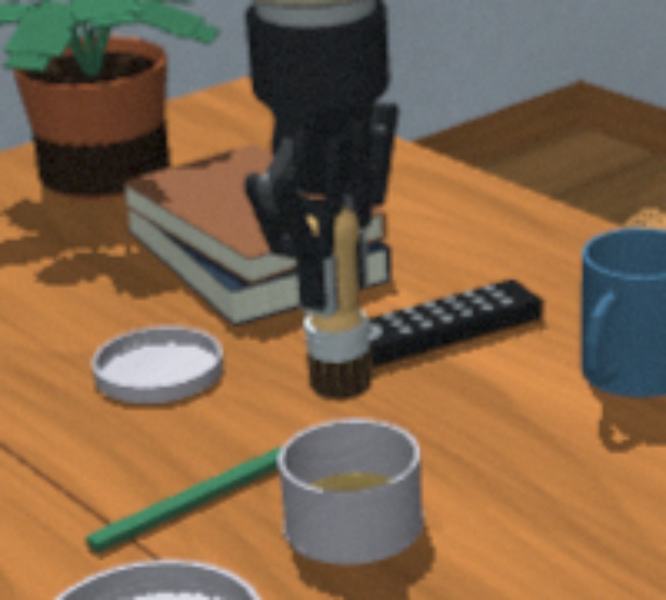

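The brush hangs over the tin (brush at (340,370) in the crop, tin mouth at (350,460)) and the lid hasn't moved. Descend, then feel for the wax.

Request:
{"method": "drive_tool", "body": {"increments": [[[0,0,0.5,0,0,0,1],[0,0,1,0,0,0,1],[0,0,1.5,0,0,0,1],[0,0,1.5,0,0,0,1],[0,0,1,0,0,0,1],[0,0,0.7,0,0,0,1],[0,0,0.4,0,0,0,1],[0,0,0.2,0,0,0,1],[0,0,0,0,0,0,1],[0,0,0,0,0,0,1],[0,0,0,0,0,0,1]]]}}

```text
clock: 7.38
ee_pos: [0.5066, 0.0384, 0.2612]
tcp_rot: [0.559, 0.829, 0.0, 0.0]
force: [-0.2, 0.7, -0.5]
grip_width: 0.0286
grasp_force: 57.7
```

Request:
{"method": "drive_tool", "body": {"increments": [[[0,0,0.2,0,0,0,1],[0,0,0.2,0,0,0,1],[0,0,0.2,0,0,0,1],[0,0,0,0,0,0,1],[0,0,0,0,0,0,1],[0,0,0,0,0,0,1]]]}}

```text
clock: 7.88
ee_pos: [0.5064, 0.0384, 0.2547]
tcp_rot: [0.559, 0.829, -0.0, -0.0]
force: [0.3, -0.0, -0.6]
grip_width: 0.0286
grasp_force: 57.7
```

Request:
{"method": "drive_tool", "body": {"increments": [[[0,0,0.2,0,0,0,1],[0,0,0.2,0,0,0,1],[0,0,0,0,0,0,1],[0,0,0,0,0,0,1],[0,0,0,0,0,0,1]]]}}

```text
clock: 8.3
ee_pos: [0.5064, 0.0383, 0.2507]
tcp_rot: [0.559, 0.829, -0.0, -0.0]
force: [0.4, -0.2, -1.9]
grip_width: 0.0286
grasp_force: 57.7
```

Request:
{"method": "drive_tool", "body": {"increments": [[[0,0,0.2,0,0,0,1],[0,0,0.2,0,0,0,1],[0,0,0,0,0,0,1],[0,0,0,0,0,0,1],[0,0,0,0,0,0,1]]]}}

```text
clock: 8.72
ee_pos: [0.5064, 0.0384, 0.2467]
tcp_rot: [0.559, 0.829, -0.0, -0.0]
force: [0.0, 0.3, -0.0]
grip_width: 0.0288
grasp_force: 57.7
```

Request:
{"method": "drive_tool", "body": {"increments": [[[0,0,0.2,0,0,0,1],[0,0,0.1,0,0,0,1],[0,0,0,0,0,0,1],[0,0,0,0,0,0,1],[0,0,0,0,0,0,1]]]}}

```text
clock: 9.13
ee_pos: [0.5065, 0.0384, 0.2438]
tcp_rot: [0.559, 0.829, 0.0, 0.0]
force: [-0.4, -0.5, 0.1]
grip_width: 0.0287
grasp_force: 57.7
```

Request:
{"method": "drive_tool", "body": {"increments": [[[0,0,0.2,0,0,0,1],[0,0,0,0,0,0,1],[0,0,0,0,0,0,1],[0,0,0,0,0,0,1]]]}}

```text
clock: 9.47
ee_pos: [0.5065, 0.0384, 0.2418]
tcp_rot: [0.559, 0.829, 0.0, 0.0]
force: [1.4, 0.5, 1.4]
grip_width: 0.0287
grasp_force: 57.8
```

Request:
{"method": "drive_tool", "body": {"increments": [[[0,0,0.15,0,0,0,1],[0,0,0,0,0,0,1],[0,0,0,0,0,0,1],[0,0,0,0,0,0,1]]]}}

```text
clock: 9.8
ee_pos: [0.5065, 0.0384, 0.2403]
tcp_rot: [0.559, 0.829, 0.0, 0.0]
force: [0.4, 1.6, 2.7]
grip_width: 0.0289
grasp_force: 57.9
```

Request:
{"method": "drive_tool", "body": {"increments": [[[0,0,0.15,0,0,0,1],[0,0,0,0,0,0,1],[0,0,0,0,0,0,1],[0,0,0,0,0,0,1]]]}}

```text
clock: 10.13
ee_pos: [0.5065, 0.0384, 0.2388]
tcp_rot: [0.559, 0.829, 0.0, 0.0]
force: [1.3, 0.6, 3.5]
grip_width: 0.0285
grasp_force: 58.0
```

Contact: 3.5 N at TCP z 0.2388, so the wax is about 12 mm up, as seen in the image. Lift and go to the far end of the scuff.

Request:
{"method": "drive_tool", "body": {"increments": [[[0,0,-0.5,0,0,0,1],[0,0,-1,0,0,0,1],[0,0,-1.5,0,0,0,1],[0,0,-1.5,0,0,0,1],[0,0,-1.5,0,0,0,1],[0,0,-1.5,0,0,0,1],[0,0,-0.5,0,0,0,1],[0,0,0,0,0,0,1],[-0.7,-0.3,0,0,0,0,1],[-1.5,-0.7,0,0,0,0,1],[-2.3,-1,0,0,0,0,1],[-2.5,-1.1,0,0,0,0,1]]]}}

```text
clock: 11.13
ee_pos: [0.5032, -0.0385, 0.3176]
tcp_rot: [0.558, 0.83, -0.001, -0.001]
force: [-0.0, -0.1, -1.4]
grip_width: 0.0287
grasp_force: 57.8
```

Request:
{"method": "drive_tool", "body": {"increments": [[[-2.5,-1.1,0,0,0,0,1],[-2.5,-1.1,0,0,0,0,1],[-2.5,-1.1,0,0,0,0,1],[-2.5,-1.2,0,0,0,0,1],[-2.5,-1.2,0,0,0,0,1],[-2.5,-1.2,0,0,0,0,1],[-1.7,-0.8,0,0,0,0,1],[-1,-0.5,0,0,0,0,1],[-0.6,-0.2,0,0,0,0,1],[-0.2,0,0,0,0,0,1],[0,0,0,0,0,0,1],[0,0,0,0,0,0,1]]]}}

```text
clock: 12.13
ee_pos: [0.4956, -0.2398, 0.3184]
tcp_rot: [0.559, 0.829, 0.0, -0.0]
force: [-0.6, -0.5, -1.7]
grip_width: 0.0286
grasp_force: 57.7
```

```bash
python3 -c "
from h import *
go([.496,-.2407,.2265])
p,d=optics.get_image('side');cv2.imwrite('pics/c5.png',cv2.resize(p[200:400,260:500],(720,600)))
print((proj('side',[.496,-.2407,.0])-[260,200])*3,(proj('side',manip.sense()['ee_pos']-[0,0,.231])-[260,200])*3)"
```

```text
t 12.1333 pos [ 0.4956 -0.2398  0.3184] d_cm [-0.11  0.01  9.19] rot [-0.0001 -0.0011 -0.0001] F [-0.57 -0.54 -1.75] w 0.028621913538077217 57.745047714561224
[[372.52551731 465.24511216]] [[375.68061557 340.211367  ]]
```

View pics/c5.png

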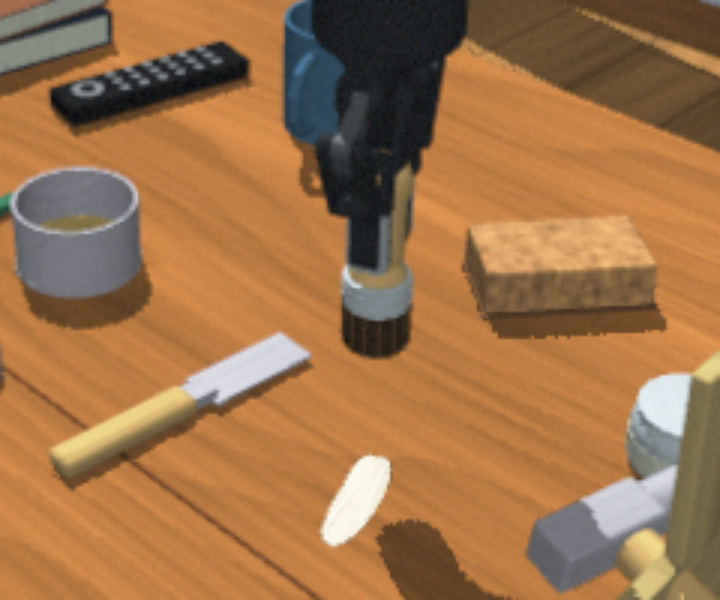

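The tip is where expected, above the scuff's far end. Descend and press lightly.

Request:
{"method": "drive_tool", "body": {"increments": [[[-0.1,0,0.7,0,0,0,1],[0,0,1.3,0,0,0,1],[0,0,1.7,0,0,0,1],[0,0,1.7,0,0,0,1],[0,0,1.4,0,0,0,1],[0,0,0.8,0,0,0,1],[0,0,0.5,0,0,0,1],[0,0,0.2,0,0,0,1],[0,0,0,0,0,0,1],[0,0,0,0,0,0,1]]]}}

```text
clock: 13.02
ee_pos: [0.4959, -0.2421, 0.2362]
tcp_rot: [0.559, 0.829, 0.0, 0.0]
force: [-0.0, 0.6, -1.6]
grip_width: 0.0284
grasp_force: 57.8
```

Request:
{"method": "drive_tool", "body": {"increments": [[[0,0,0.2,0,0,0,1],[0,0,0.2,0,0,0,1],[0,0,0.2,0,0,0,1],[0,0,0.1,0,0,0,1],[0,0,0,0,0,0,1],[0,0,0,0,0,0,1],[0,0,0,0,0,0,1]]]}}

```text
clock: 13.6
ee_pos: [0.4959, -0.2421, 0.2289]
tcp_rot: [0.559, 0.829, 0.0, 0.0]
force: [0.8, 0.4, 1.7]
grip_width: 0.0288
grasp_force: 58.0
```

Press 1.5 mm more, then stroke 6 cm along the tool's −y axis.

Request:
{"method": "drive_tool", "body": {"increments": [[[0,0,0.15,0,0,0,1],[0,0,0,0,0,0,1],[0,0,0,0,0,0,1],[0,0,0,0,0,0,1]]]}}

```text
clock: 13.93
ee_pos: [0.4958, -0.2421, 0.2273]
tcp_rot: [0.559, 0.829, 0.0, 0.0]
force: [1.6, 0.3, 2.9]
grip_width: 0.0288
grasp_force: 58.2
```

Request:
{"method": "drive_tool", "body": {"increments": [[[0,-0.3,0,0,0,0,1],[0,-0.4,0,0,0,0,1],[0,-0.5,0,0,0,0,1],[0,-0.5,0,0,0,0,1],[0,-0.5,0,0,0,0,1],[0,-0.4,0,0,0,0,1],[0,-0.3,0,0,0,0,1],[0,-0.1,0,0,0,0,1],[0,0,0,0,0,0,1],[0,0,0,0,0,0,1],[0,0,0,0,0,0,1]]]}}

```text
clock: 14.85
ee_pos: [0.4675, -0.2534, 0.2271]
tcp_rot: [0.559, 0.829, -0.0, -0.0]
force: [-1.2, -0.1, 3.1]
grip_width: 0.0286
grasp_force: 57.2
```

Request:
{"method": "drive_tool", "body": {"increments": [[[0,-0.3,0,0,0,0,1],[0,-0.4,0,0,0,0,1],[0,-0.5,0,0,0,0,1],[0,-0.5,0,0,0,0,1],[0,-0.5,0,0,0,0,1],[0,-0.4,0,0,0,0,1],[0,-0.3,0,0,0,0,1],[0,-0.1,0,0,0,0,1],[0,0,0,0,0,0,1],[0,0,0,0,0,0,1],[0,0,0,0,0,0,1],[0,0,0,0,0,0,1]]]}}

```text
clock: 15.85
ee_pos: [0.4398, -0.2646, 0.2271]
tcp_rot: [0.559, 0.829, -0.0, -0.0]
force: [-0.8, -0.0, 1.9]
grip_width: 0.0289
grasp_force: 57.2
```

```bash
python3 -c "
from h import *
go([.4404,-.2633,.2275])
p,d=optics.get_image('side');cv2.imwrite('pics/c6.png',cv2.resize(p[200:400,260:500],(720,600)))
print((proj('side',manip.sense()['ee_pos']-[0,0,.2275])-[260,200])*3)"
```

```text
t 15.85 pos [ 0.4398 -0.2646  0.2271] d_cm [ 0.1   0.1  -0.04] rot [-0.0006 -0.0003 -0.0018] F [-0.82 -0.    1.88] w 0.028923257617920164 57.22055994265247
[[336.27230673 535.85176014]]
```

View pics/c6.png

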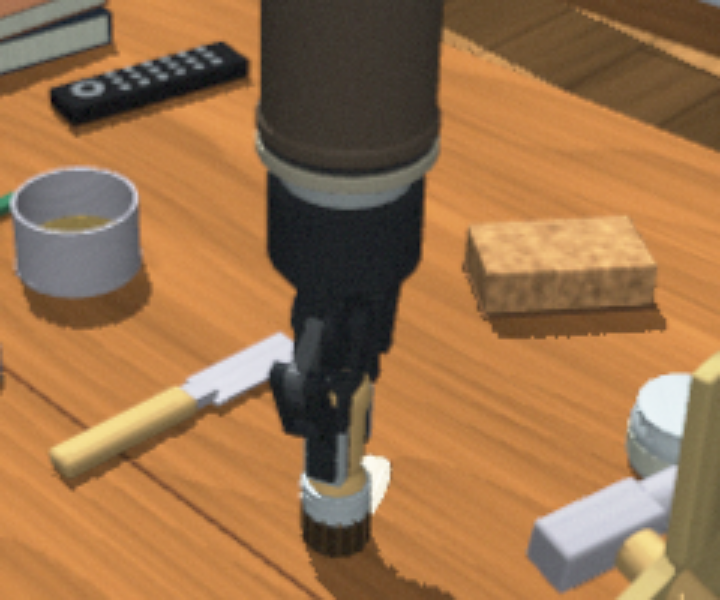

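The bristles are on the table at the near end (335,540), with about 2–3 N of pressing. Lift and return to the lid.

Request:
{"method": "drive_tool", "body": {"increments": [[[0,0,-0.5,0,0,0,1],[0,0,-1,0,0,0,1],[0,0,-1.5,0,0,0,1],[0,0,-1.7,0,0,0,1],[0,0,-1.7,0,0,0,1],[0,0,-1.5,0,0,0,1],[0,0,-1,0,0,0,1],[0.5,0.3,-0.1,0,0,0,1],[1,0.6,0,0,0,0,1],[1.5,0.9,0,0,0,0,1],[2,1.2,0,0,0,0,1],[2.5,1.5,0,0,0,0,1]]]}}

```text
clock: 16.9
ee_pos: [0.4531, -0.1771, 0.3163]
tcp_rot: [0.56, 0.829, -0.0, -0.001]
force: [0.6, 0.7, -0.3]
grip_width: 0.0286
grasp_force: 58.5
```

Request:
{"method": "drive_tool", "body": {"increments": [[[2.5,1.5,0,0,0,0,1],[2.5,1.5,0,0,0,0,1],[2.5,1.5,0,0,0,0,1],[2.5,1.5,0,0,0,0,1],[2.5,1.5,0,0,0,0,1],[2.5,1.5,0,0,0,0,1],[2.5,1.5,0,0,0,0,1],[2.5,1.5,0,0,0,0,1],[2.5,1.5,0,0,0,0,1],[2.5,1.5,0,0,0,0,1],[2.5,1.5,0,0,0,0,1],[2.5,1.5,0,0,0,0,1]]]}}

```text
clock: 17.9
ee_pos: [0.507, 0.17, 0.316]
tcp_rot: [0.559, 0.829, -0.001, -0.001]
force: [1.0, 0.6, -1.4]
grip_width: 0.0287
grasp_force: 58.5
```

Request:
{"method": "drive_tool", "body": {"increments": [[[2.5,1.5,0,0,0,0,1],[2.5,1.5,0,0,0,0,1],[2,1.2,0,0,0,0,1],[1.6,1,0,0,0,0,1],[1,0.6,0,0,0,0,1],[0.5,0.3,0,0,0,0,1],[0,0,0,0,0,0,1],[0,0,0,0,0,0,1],[0,0,0,0,0,0,1]]]}}

```text
clock: 18.65
ee_pos: [0.5269, 0.2824, 0.3171]
tcp_rot: [0.56, 0.829, -0.001, 0.0]
force: [-0.7, -0.3, -1.5]
grip_width: 0.0288
grasp_force: 58.5
```

```bash
python3 -c "
from h import *
go([.5295,.286,.2335])"
```

```text
t 18.65 pos [0.5269 0.2824 0.3171] d_cm [0.24 0.38 8.36] rot [-0.0008  0.0007 -0.0036] F [-0.74 -0.3  -1.47] w 0.028822187027685246 58.5105081112124
```

Request:
{"method": "drive_tool", "body": {"increments": [[[0.2,0.3,0.7,0,0,0,1],[0,0,1.3,0,0,0,1],[0,0,1.6,0,0,0,1],[0,0,1.6,0,0,0,1],[0,0,1.3,0,0,0,1],[0,0,0.8,0,0,0,1],[0,0,0.4,0,0,0,1],[0,0,0.2,0,0,0,1],[0,0,0.1,0,0,0,1],[0,0,0,0,0,0,1],[0,0,0,0,0,0,1],[0,0,0,0,0,0,1]]]}}

```text
clock: 19.65
ee_pos: [0.5291, 0.287, 0.2378]
tcp_rot: [0.559, 0.829, 0.0, 0.0]
force: [-0.6, 0.8, -1.3]
grip_width: 0.0289
grasp_force: 58.5
```

```bash
python3 -c "
from h import *
go([.5295,.286,.2335])
p,d=optics.get_image('side');cv2.imwrite('pics/c7.png',cv2.resize(p[130:270,140:320],(771,600)))"
```

```text
t 19.65 pos [0.5291 0.287  0.2378] d_cm [-0.11 -0.    0.43] rot [ 0.001  -0.0003 -0.0017] F [-0.61  0.76 -1.28] w 0.028900997201624326 58.49689847440459
```

View pics/c7.png

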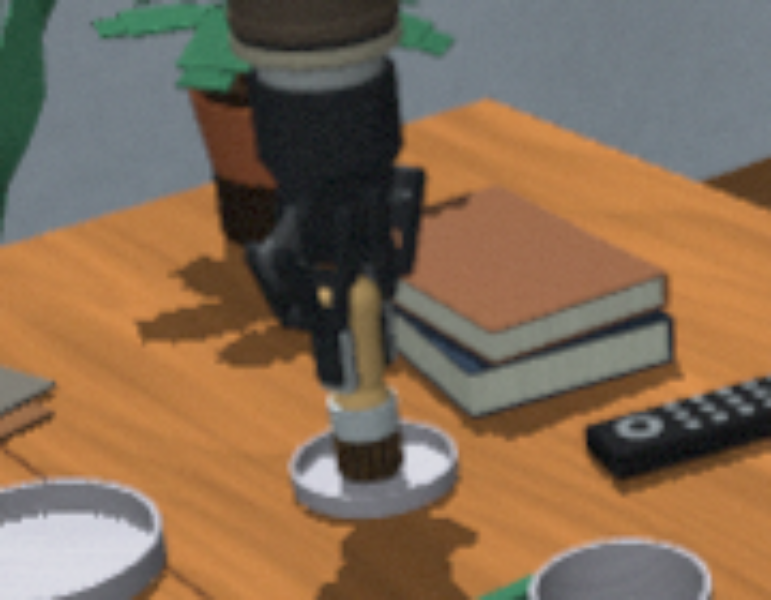

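The brush is inside the lid (370,465), about 4 mm above its floor. Lower it the rest, release and back off.

Request:
{"method": "drive_tool", "body": {"increments": [[[0,0,0.2,0,0,0,1],[0,0,0.15,0,0,0,1],[0,0,0.1,0,0,0,1],[0,0,0,0,0,0,1],[0,0,0,0,0,0,1],[0,0,0,0,0,0,1],[0,0,0,0,0,0,0.3],[0,0,0,0,0,0,0],[0,0,0,0,0,0,-0.5],[0,0,0,0,0,0,-1],[0,0,0,0,0,0,-1],[0,0,0,0,0,0,-1]]]}}

```text
clock: 20.7
ee_pos: [0.5289, 0.2869, 0.2327]
tcp_rot: [0.559, 0.829, -0.0, -0.0]
force: [0.5, -0.5, 0.1]
grip_width: 0.0855
grasp_force: 0.0
```

Request:
{"method": "drive_tool", "body": {"increments": [[[0,0,0,0,0,0,-1],[0,0,0,0,0,0,-1],[0,0,-0.5,0,0,0,-1],[0,0,-1,0,0,0,-1],[0,0,-1.5,0,0,0,-1],[0,0,-2,0,0,0,-1],[0,0,-2,0,0,0,-1],[0,0,-2,0,0,0,-1],[0,0,-2,0,0,0,-1],[0,0,-1,0,0,0,-1],[0,0,0,0,0,0,-1],[0,0,0,0,0,0,-1]]]}}

```text
clock: 21.7
ee_pos: [0.5289, 0.2869, 0.353]
tcp_rot: [0.559, 0.829, 0.001, 0.0]
force: [-0.0, 0.4, 0.4]
grip_width: 0.0852
grasp_force: 0.0
```

```bash
python3 -c "
from h import *
go([.5295,.286,.2335])
p,d=optics.get_image('side');cv2.imwrite('pics/c8.png',p)"
```

```text
t 21.7 pos [0.5289 0.2869 0.353 ] d_cm [-1.100e-01  1.000e-02  1.195e+01] rot [ 0.001  -0.0004 -0.0017] F [-0.05  0.4   0.45] w 0.08519223454579421 0.0
```

View pics/c8.png

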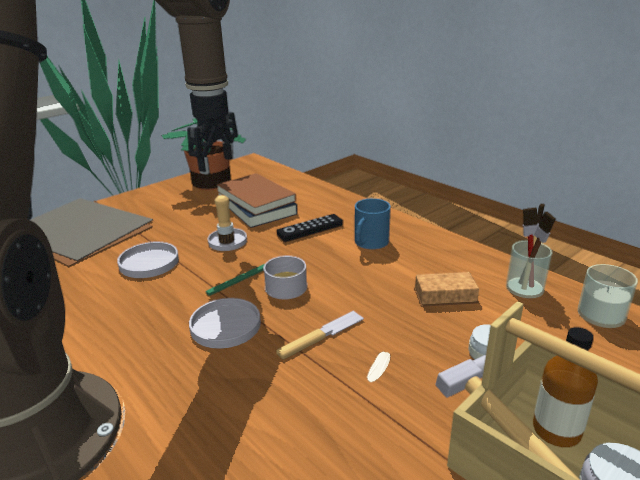

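The brush stands upright in the lid at (224,222), the gripper is clear of it, and everything else is where it was.

```bash
python3 -c "
from station import manip
print(manip.hand_in())"
```

```text
the job is handed in; nothing more can be done
None
```

I dipped the brush in the tin until it pressed on the wax at about 3.5 N. I then drew it along the scuff from far to near at about 2–3 N, stood it back upright in the lid and handed the job in at about 22 s. `hand_in()` returned no verdict.

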